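# Nest the jaw insert and hold the comparator's sprung hood open

## Task

Lay the loose jaw insert, teeth up as it lies, into the open nest at the front of the comparator block so that it sits flat and square on the nest's floor, and let go of it while the hood is still shut. Then lift the sprung hood over the reference insert to 60 degrees from shut and keep holding it there, steady, so that a colleague can compare the two inserts: the program finishes while the robot holds the hood. Leave the hex key, spanner, marker and weight where they lie.

Things in the scene. Friction and masses are not known exactly. Their poses are not given: they have to be found in the camera images.
- insert_center (a point): Centre of the loose jaw insert, a grey steel block 60 x 22 mm and 10 mm high (its teeth rise 1 mm more), about 0.14 kg, lying teeth up on a sheet of white paper on the worktop, left of the comparator block, its length away from the robot, turned up to 0.6 rad. The point is 5 mm above its underside. y axis along the 60 mm, x across the 22 mm, z up.
- fixture: Comparator block: fixed dark steel plate 220 (x) x 110 (y) x 12 mm high; at its front end an open nest of aluminium walls, at its rear a grey hinged hood over a reference insert (same kind, fixed). Origin at the centre of the underside; x along the 220 mm from nest to hood, y left, z up. Turned clockwise from above by 0.15 to 0.65 rad.
- nest_seat (a point): Where the insert's centre is when seated: 62 mm in front of the block's origin, 17 mm above the worktop; axes as the block's, the insert's length along x, either way round. Floor: the plate's top. Pocket 63 x 25 mm between two C-shaped end walls, 8 mm thick, 9 mm high (upper 4 mm flared by 2 mm); 43 mm of each long side is open to the plate for fingers. Hood front: 18 mm behind the rear C.
- hood (a joint): Angle of the hood in rad: 0 shut, 1.047 is 60 degrees, at most 1.75. It turns up and to the rear about the hinge. A torsion spring and its weight (0.15 kg) pull it shut from every angle: about 2 to 3.5 N at the rod. It does not stay open by itself.
- hood_hinge (a point): Middle of the hood's hinge axis, 98 mm behind the block's origin and 19 mm above the worktop; the axis is the y axis. The hood is a grey sheet box, 103 long (forward from the hinge), 64 wide; its top is 52 mm above the worktop when shut.
- rod_left (a point): Grip point on the left end of the hood's lift rod: round steel rod, 10 mm diameter, parallel to the hinge, standing out 53 mm at each side of the hood. On the rod's axis, 30 mm from the hood's side, 23 mm from the rod's end. The axis lies 90 mm in front of and 23 mm above the hinge (shut); 42 mm above the worktop shut, 108 mm at 60 degrees. It can turn between fingers closed across it.
- rod_right (a point): The same on the right end of the rod, nearer the testing machine: a tall column right of the block, whose black head (x 0.22 to 0.38, y -0.18 to 0.03, 0.40 to 0.47 m up, grips below it) stands between the robot's right side and the work. Keep the elbow left of it, and fold the arm upright to swing past it.
- hex_key: Bystander: black L-shaped hex key 33 x 88 x 7 mm, lying flat in front of the insert. Origin at its underside's centre.
- spanner: Bystander: steel open-ended spanner 27 x 155 x 8 mm (long along y), lying flat behind the block. Origin at its underside's centre.
- marker: Bystander: felt marker 17 x 135 x 16 mm, lying to the left of the insert. Origin at its underside's centre.
- weight: Bystander: small metal calibration weight with a knob, 23 mm in diameter, 39 mm high, standing behind the block. Origin at its underside's centre.
There are look-alikes about, which are no part of the job. Leave any red or turquoise look-alike of the part that bears insert_center alone.

How it is judged:
On the way, in this order (a step that is already met when the one before it is completed fails the run):
1. the insert sits flat and square in the open nest, let go, with the hood still shut (horizontal distance between insert_center and nest_seat below 0.004 m and z of insert_center in the frame of nest_seat between -0.003 and 0.002 m and angle between the y axis of insert_center and the x axis of nest_seat, either way round below 0.09 rad and angle between insert_center's own z axis and vertical below 0.06 rad and contact force between the fingers and jaw_insert below 0.1 N and value of joint hood below 0.1 rad), for 0.2 s.
2. the robot holds the hood at 60 degrees (value of joint hood between 0.92 and 1.18 rad and velocity of joint hood between -0.15 and 0.15 rad/s and contact force between any of the fingers, the arm and hood above 0.5 N), for 0.3 s.
At the end, for the whole second after the job is handed in: The robot holds the hood still at 60 degrees (52.7 to 67.6) with at least 0.5 N on it, and the insert lies untouched in the nest: centre within 4 mm, underside within 2 mm of the floor, square within 5 degrees, flat within 3.4 degrees (all of step 2 and horizontal distance between insert_center and nest_seat below 0.004 m and z of insert_center in the frame of nest_seat between -0.003 and 0.002 m and angle between the y axis of insert_center and the x axis of nest_seat, either way round below 0.09 rad and angle between insert_center's own z axis and vertical below 0.06 rad and contact force between the fingers and jaw_insert below 0.1 N); the arm keeps its last pose, push and grip.
It fails at once if the hex key, spanner, marker or weight is moved by more than 30 mm (distance of any of hex_key, spanner, marker, weight from where it was at the start of the episode above 0.03 m).
It also fails if it takes over 70 s, if anything falls off the work surface, if the arm or the gripper's body presses on something with over 40 N, if the wrist force passes 120 N, or if a joint passes its speed limit or range.

## Robot

A 6-joint arm with a two-finger parallel gripper is mounted at the origin on a cart in front of the work surface, level with it; the furniture and walls round the work are solid. World frame = base frame: x ahead of the robot, y to its left, z up, the work surface at z = 0. Lengths are in m, angles in rad, forces in N, time in s.
With the tool pointing down it reaches from about 0.35 to 0.875 m from the base axis. Payload 4.2 kg.
Tool frame: the origin (TCP) lies at the very end of the fingers, on their centre line; the grasp point (between the pads) lies 19 mm behind it; z points along the fingers, y is the line along which they close (so a half turn about z gives the same grasp; the last joint's range is limited). The gripper opens to 85 mm and grips with 20 to 120 N. Pads are 22 mm wide; open, the fingers measure 114 mm over their backs; the gripper's body (76 mm by 85 mm) begins 54 mm behind the grasp point. The pads swing forward as they close: fully open they stand 13 mm farther back than shut.
Start: joints at [1.429, 0.385, 0.008, 0, -1.194, -0.259], TCP at [0.244, 0.575, 0.204] pointing down, gripper open.
Joint ranges: [-3.14, 3.14], [-1.21, 2.06], [-1.07, 1.41], [-3.16, 2.05], [-2.99, -0.16], [-3.1, 3.1]. Speed limits (rad/s): [2.79, 2.79, 3.14, 3.14, 3.14, 3.14].

## Interface

Orientations are given as a rotation vector (axis times angle).
In Python, from plant import robot gives the robot as it stands. The module is installed in compiled form; this text tells all that it offers. Calls block until the motion is done:
- robot.move_ptp(position, orientation): joint-space move of the TCP to a pose.
- robot.servo_line(position, rot=None, velocity=0.15): straight line of the TCP; rot=None keeps the orientation; velocity is the mean speed in m/s.
- robot.goto_joints(angles): joint-space move.
- robot.gripper_to(opening, effort=None): opening from 0.0 (shut) to 1.0 (fully open); effort is the grip in N (None keeps the last); returns when the fingers have stopped.
- robot.wait(seconds).
- robot.solve_ik(position, orientation): joint angles nearest the present ones, or None.
- robot.observe(): the state.
- robot.snapshot(name): name is "scene" or "top" or "wrist"; returns a dict with "image" (480x640x3 uint8, blue, green, red), "fx", "fy", "cx", "cy" (pixels), "dist" ([k1, k2, p1, p2, k3] as OpenCV has them; the pictures are not rectified), "R" (3x3) and "t" (3): a world point X has camera coordinates R X + t. Camera axes: x right, y down, z forward; pixel columns grow to the right and rows downward; lengths in m; the calibration is good to about 2 mm. A picture is of the moment at which its call begins. There is no depth.
A pose or a line that the arm cannot do raises robot.PlanningError and nothing moves.
- robot.close_job(): hands the job in; it is judged then, once.
The state is a dict: "time": time; "joint_positions": joint angles; "dq": joint speeds; "joint_efforts": joint torques, N m; "position": TCP position; "tcp_rot": TCP orientation; "ft_force": force on the tool from outside, world axes, zero at the start; "wrist_torque": the same for the moment, N m; "gripper_width": opening from 0.0 (shut) to 1.0 (fully open); "gripper_force": force on a finger pad.
Only numpy, scipy, OpenCV 4.12 (cv2) and the standard library are available. Lean on these libraries where they do the work, as an engineer would, in place of code of your own. Each camera call takes 0.05 s, during which the arm holds its last target. There are 200 camera calls.

## Working session

There is one attempt and no reset: what is moved stays moved. The work goes in short steps, each a Python script; the robot and the scene stay as the last script left them, time stands still between calls to the robot, and variables do not carry over. Pictures are saved under pics/ and viewed, at most 10 in all, crops included, and the job is handed in when it is done.

```bash
mkdir -p pics
cat > h.py <<'E'
import numpy as np, cv2
from scipy.spatial.transform import Rotation as Rn
from plant import robot
def snap(n,save=None):
    s=robot.snapshot(n)
    s['K']=np.array([[s['fx'],0,s['cx']],[0,s['fy'],s['cy']],[0,0,1.]]);s['dist']=np.array(s['dist'],float)
    s['R']=np.array(s['R']);s['t']=np.array(s['t'])
    if save: cv2.imwrite('pics/'+save,s['image'])
    return s
def ray(s,uv):
    p=cv2.undistortPoints(np.array(uv,float).reshape(-1,1,2),s['K'],s['dist']).reshape(-1,2)
    d=np.c_[p,np.ones(len(p))]@s['R']; return -s['R'].T@s['t'],d
def onz(s,uv,z):
    c,d=ray(s,uv); return c+d*((z-c[2])/d[:,2])[:,None]
def tri(s1,u1,s2,u2):
    c1,d1=ray(s1,[u1]);c2,d2=ray(s2,[u2]);d1=d1[0];d2=d2[0]
    k=np.linalg.lstsq(np.c_[d1,-d2],c2-c1,rcond=None)[0]
    a=c1+k[0]*d1;b=c2+k[1]*d2;return (a+b)/2,np.linalg.norm(a-b)
def proj(s,X):
    return cv2.projectPoints(np.array(X,float).reshape(-1,1,3),cv2.Rodrigues(s['R'])[0],s['t'],s['K'],s['dist'])[0].reshape(-1,2)
def down(yaw): # tool down, closing axis (tool y) along direction yaw
    y=np.array([np.cos(yaw),np.sin(yaw),0]);z=np.array([0,0,-1.]);return Rn.from_matrix(np.c_[np.cross(y,z),y,z]).as_rotvec()
E
python3 - <<'E'
from h import *
for n in("scene","top","wrist"):
    s=snap(n,n+'0.png');print(n,-s['R'].T@s['t'],s['fx'])
a=cv2.imread('pics/scene0.png');
print({k:np.round(v,3) for k,v in robot.observe().items()})
E
```

```text
scene [-0.20443043  0.8854388   0.57199418] 469.90257351595613
top [0.28794251 0.29625067 1.28376291] 620.0774218095993
wrist [0.31232892 0.54581953 0.37233638] 337.56163959514873
{'time': np.float64(0.15), 'joint_positions': array([ 1.429,  0.385,  0.007, -0.   , -1.194, -0.259]), 'dq': array([ 0.   , -0.002,  0.003,  0.001, -0.001, -0.001]), 'joint_efforts': array([-1.0000e-03, -3.9268e+01,  1.8858e+01,  4.1890e+00, -3.0000e-03,
        0.0000e+00]), 'position': array([0.244, 0.575, 0.203]), 'tcp_rot': array([ 3.077, -0.625, -0.   ]), 'ft_force': array([ 0.052, -0.331, -0.746]), 'wrist_torque': array([-0.056,  0.066,  0.011]), 'gripper_force': np.float64(0.0), 'gripper_width': np.float64(1.001)}
```

View pics/top0.png

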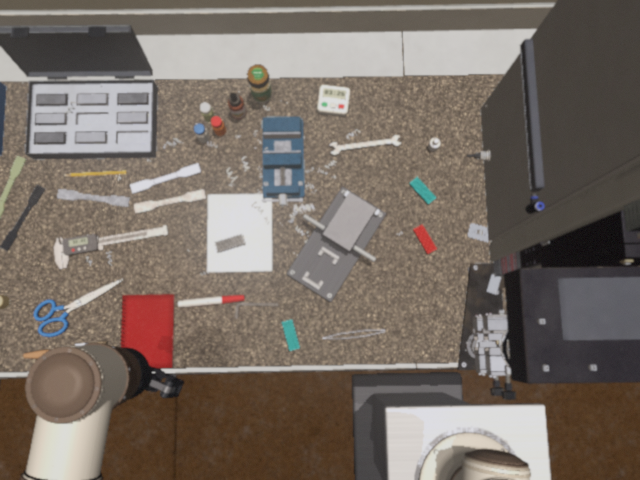

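View pics/scene0.png

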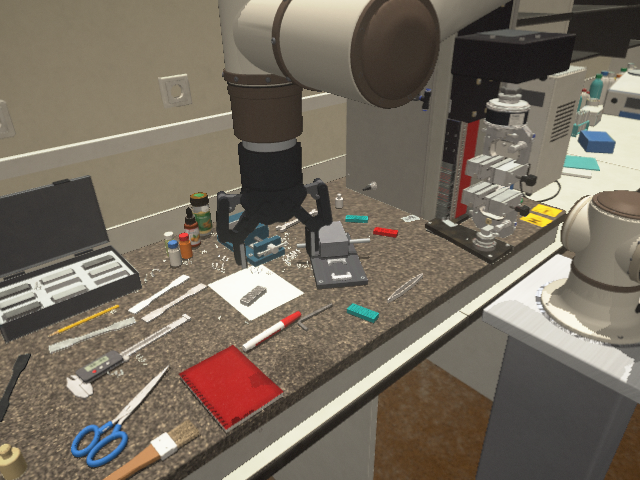

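The top view (image up = +x, left = +y) shows the loose insert on the paper at about (231,243). The block runs from the nest at (320,270) to the hood at (352,218), and its left rod end is at (308,220). The scene view confirms the layout. The red and turquoise blocks are the look-alikes. Next I'll move the wrist camera close, over the insert and nest.

Run:
```python
from h import *
s=snap('top'); P=onz(s,[[231,243],[320,270],[308,220],[352,218]],0.012);print(P.round(3))
w=snap('wrist');o=robot.observe();Rt=Rn.from_rotvec(o['tcp_rot']).as_matrix()
c=-w['R'].T@w['t'];print('cam in tool',(Rt.T@(c-o['position'])).round(4),'axes',(Rt.T@w['R'].T).round(3))
off=Rt.T@(c-o['position'])
# tool yaw so that tool looks; camera over a point between insert and nest
tgt=np.array([*(P[0]+P[1])[:2]/2,0])+[0.02,0,0.40]
best=None
for yaw in np.arange(0,6.28,0.26):
    r=down(yaw);M=Rn.from_rotvec(r).as_matrix();p=tgt-M@off
    ax=M@(Rt.T@w['R'].T[:,2]); k=(0.01-tgt[2])/ax[2]; p=p-np.r_[ (ax*k)[:2],0]  # aim optical axis
    if np.hypot(*p[:2])<0.36: continue
    q=robot.solve_ik(p,r)
    if q is None: continue
    d=np.abs(np.array(q)-o['joint_positions']).max()
    if best is None or d<best[0]: best=(d,p,r,yaw,q)
print(best)
robot.move_ptp(best[1],best[2]); robot.wait(0.3); snap('wrist','w1.png')
```

```text
[[0.485 0.47  0.012]
 [0.426 0.286 0.012]
 [0.531 0.309 0.012]
 [0.533 0.217 0.012]]
cam in tool [ 0.0747  0.0004 -0.1688] axes [[-0.    -0.957 -0.291]
 [ 1.    -0.     0.001]
 [-0.001 -0.291  0.957]]
(np.float64(0.5513774794873882), array([0.48652932, 0.33525874, 0.23115711]), array([ 2.46985465, -1.94150004,  0.        ]), np.float64(3.38), array([ 0.87722734,  0.3093082 , -0.03615501,  0.        , -1.22533312,
       -0.63881999]))
```

View pics/w1.png

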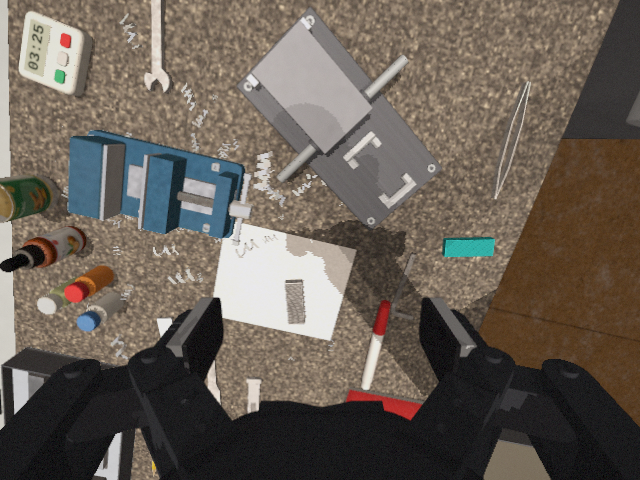

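The wrist view shows the insert on the paper at (295,301) and the nest's C walls at (363,150) and (398,188). The plate corners are at about (310,10), (440,168), (371,228) and (238,85), and the left rod end is at (285,178). These give a coarse block pose and insert pose. For the heights I'll use two closer looks at different positions.

```bash
cat >> h.py <<'E'
OFF=np.array([.0747,.0004,-.1688]); AX=np.array([-.291,.001,.957])
def aim(pt,h,yaw):
    "TCP pose with wrist camera at height h looking at pt, tool y along yaw"
    r=down(yaw);M=Rn.from_rotvec(r).as_matrix();a=M@AX
    c=np.array(pt)+a*(h-pt[2])/a[2]; return c-M@OFF,r
def insert_mask(s,near,rad,lo=100,sat=40,ref=None):
    im=s['image'];hsv=cv2.cvtColor(im,cv2.COLOR_BGR2HSV)
    return hsv
E
python3 - <<'E'
from h import *
s=snap('wrist')
C=onz(s,[[310,10],[440,168],[371,228],[238,85]],0.012)
print(C.round(4));m=C.mean(0);d=(C[0]+C[3]-C[1]-C[2])[:2];yaw=np.arctan2(d[1],d[0]);print('block',m,yaw)
print([np.linalg.norm(C[i]-C[(i+1)%4]).round(4) for i in range(4)])
ex=np.array([np.cos(yaw),np.sin(yaw),0])
nest=m-0.062*ex;nest[2]=.017
ins=onz(s,[[295,301]],0.01)[0];e=onz(s,[[291,283],[299,320]],.01);d=e[0]-e[1];print('nest',nest,'ins',ins,np.arctan2(d[1],d[0]))
# two stereo looks: at insert+nest midpoint, low, from several yaws
mid=(nest+ins)/2;mid[2]=.012
q0=robot.observe()['joint_positions']
for h in(.28,.32):
  for y in np.arange(0,6.28,.4):
    p,r=aim(mid,h,y);rr=np.hypot(*p[:2])
    if rr<.35: continue
    q=robot.solve_ik(p,r)
    if q is not None: print(h,round(y,2),p.round(3),np.round(q,2))
E
```

```text
[[0.5432 0.148  0.012 ]
 [0.3647 0.2647 0.012 ]
 [0.421  0.3509 0.012 ]
 [0.6015 0.2335 0.012 ]]
block [0.48260462 0.24929072 0.012     ] -0.5779072532332521
[np.float64(0.2134), np.float64(0.103), np.float64(0.2153), np.float64(0.1035)]
nest [0.43067295 0.28315959 0.017     ] ins [0.48810957 0.46749126 0.01      ] -1.1606453171606586
0.28 0.0 [0.459 0.382 0.111] [ 0.97  0.42 -0.19  0.   -0.96  2.18]
0.28 0.4 [0.456 0.381 0.111] [ 0.97  0.41 -0.2  -0.   -0.96  2.57]
0.28 0.8 [0.454 0.38  0.111] [ 0.97  0.41 -0.2   0.   -0.96  2.97]
0.28 1.2 [0.453 0.377 0.111] [ 0.97  0.41 -0.21  0.   -0.95 -2.91]
0.28 1.6 [0.453 0.374 0.111] [ 0.97  0.4  -0.22 -0.   -0.95 -2.51]
0.28 2.0 [0.453 0.372 0.111] [ 0.96  0.4  -0.22 -0.   -0.95 -2.1 ]
0.28 2.4 [0.455 0.37  0.111] [ 0.96  0.4  -0.22 -0.   -0.95 -1.7 ]
0.28 2.8 [0.458 0.369 0.111] [ 0.95  0.4  -0.21  0.   -0.95 -1.29]
0.28 3.2 [0.46  0.369 0.111] [ 0.95  0.41 -0.21  0.   -0.96 -0.89]
0.28 3.6 [0.463 0.37  0.111] [ 0.95  0.41 -0.2   0.   -0.96 -0.49]
0.28 4.0 [0.465 0.371 0.111] [ 0.95  0.41 -0.2   0.   -0.96 -0.09]
0.28 4.4 [0.466 0.374 0.11
[... 680 characters left out ...]
 0.34 -0.2  -0.   -1.03 -2.12]
0.32 2.4 [0.447 0.361 0.151] [ 0.96  0.34 -0.2  -0.   -1.03 -1.7 ]
0.32 2.8 [0.454 0.357 0.151] [ 0.95  0.35 -0.19  0.   -1.03 -1.29]
0.32 3.2 [0.461 0.356 0.151] [ 0.94  0.36 -0.18  0.   -1.04 -0.88]
0.32 3.6 [0.468 0.359 0.151] [ 0.93  0.37 -0.16  0.   -1.04 -0.47]
0.32 4.0 [0.474 0.363 0.151] [ 0.92  0.38 -0.14  0.   -1.05 -0.07]
0.32 4.4 [0.478 0.37  0.151] [ 0.93  0.39 -0.12  0.   -1.06  0.33]
0.32 4.8 [0.478 0.378 0.151] [ 0.93  0.4  -0.11  0.   -1.06  0.72]
0.32 5.2 [0.476 0.385 0.151] [ 0.94  0.4  -0.1   0.   -1.07  1.11]
0.32 5.6 [0.471 0.39  0.151] [ 0.96  0.4  -0.1   0.   -1.06  1.5 ]
0.32 6.0 [0.464 0.394 0.151] [ 0.97  0.4  -0.11  0.   -1.06  1.89]
```

Run:
```python
from h import *
import pickle
ins=np.array([.488,.467,.01]);nest=np.array([.431,.283,.017])
V={}
for k,pt,yaw in(('i',ins,3.55),('n',nest+[.03,0,0],4.13)):
  for j,d in enumerate((-.045,.045)):
    p,r=aim(pt,.30,yaw); e=np.array([np.cos(yaw),np.sin(yaw),0]); p=p+e*d
    robot.move_ptp(p,r);robot.wait(.3)
    s=snap('wrist',f'{k}{j}.png');V[f'{k}{j}']=s
pickle.dump(V,open('V.pkl','wb'));print(robot.observe()['time'])
cv2.imwrite('pics/pair.png',np.hstack([cv2.resize(cv2.imread('pics/i0.png')[:360],(400,225)),cv2.resize(cv2.imread('pics/i1.png')[:360],(400,225))]))
```

```text
5.7417
```

View pics/n0.png

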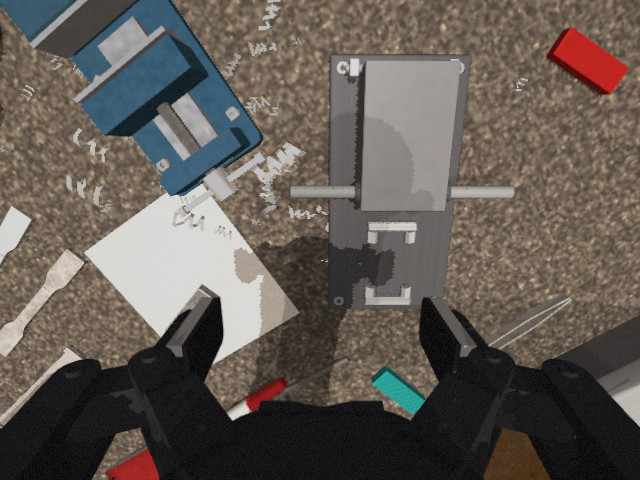

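View pics/n1.png

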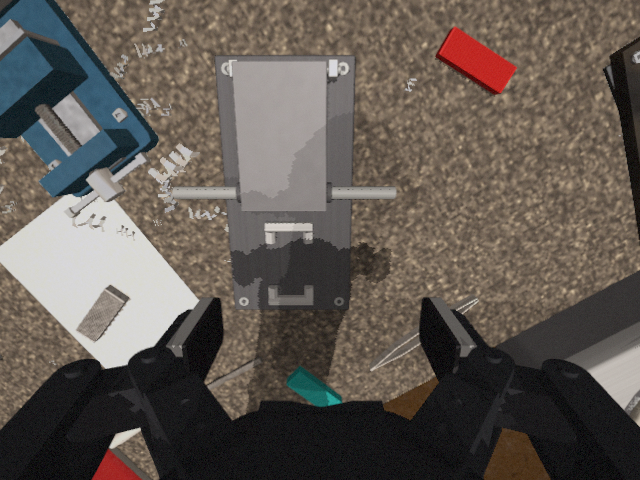

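View pics/pair.png

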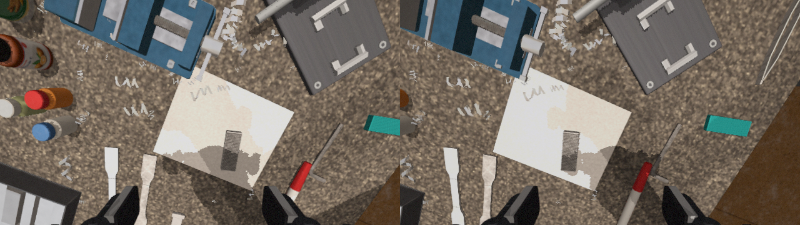

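In n0 the rear C is at (391,233) and the front C at (388,295), with rod ends at (290,191) and (514,192). In n1 the C walls are at (289,233) and (291,296), with rod ends at (163,193) and (397,193). The insert is at about (371,240) in i0 and (272,240) in i1, partly in shadow. Next I'll extract these with masks and triangulate.

Run:
```python
from h import *
import pickle
V=pickle.load(open('V.pkl','rb'))
tiles=[]
def put(im,c,pts,closed=True):
    x,y=c;t=im[y-60:y+60,x-80:x+80].copy();t=cv2.resize(t,None,fx=2.5,fy=2.5,interpolation=cv2.INTER_NEAREST)
    q=((np.array(pts)-[x-80,y-60]+.5)*2.5).astype(int);cv2.polylines(t,[q],closed,(0,255,0),1);tiles.append(t)
R={}
for k,c in(('i0',(371,240)),('i1',(272,240))):
    im=V[k]['image'];g=cv2.cvtColor(im,cv2.COLOR_BGR2GRAY)
    roi=np.zeros_like(g);cv2.circle(roi,c,38,255,-1)
    print(k,'gray pcts',np.percentile(g[roi>0],[5,20,40,60,80,95]),'centre',g[c[1]-6:c[1]+6,c[0]-4:c[0]+4].mean())
    th,_=cv2.threshold(g[roi>0],0,255,cv2.THRESH_OTSU)
    m=((g<th)&(roi>0)).astype(np.uint8);m=cv2.morphologyEx(m,cv2.MORPH_OPEN,np.ones((3,3)))
    n,l,st,ce=cv2.connectedComponentsWithStats(m);i=1+st[1:,4].argmax()
    ct=cv2.findContours((l==i).astype(np.uint8),0,2)[0][0];r=cv2.minAreaRect(ct);R[k]=r;print(th,r,st[i]);put(im,c,cv2.boxPoints(r))
for k,c in(('n0',(390,262)),('n1',(290,262))):
    im=V[k]['image'];g=cv2.cvtColor(im,cv2.COLOR_BGR2GRAY)
    for dy in(-29,33):
        w=g[c[1]+dy-20:c[1]+dy+18,c[0]-36:c[0]+36];th,_=cv2.threshold(w,0,255,cv2.THRESH_OTSU);print(k,dy,th,w.min(),w.max())
    put(im,c,[c,c])
cv2.imwrite('pics/t1.png',np.vstack([np.hstack(tiles[:2]),np.hstack(tiles[2:])]))
for a in('l','r'):
    u=dict(l=((290,191),(163,193)),r=((514,192),(397,193)))[a];print('rod',a,tri(V['n0'],u[0],V['n1'],u[1]))
print(tri(V['i0'],R['i0'][0],V['i1'],R['i1'][0]))
```

```text
i0 gray pcts [ 67.6 111.  134.  139.  215.  218. ] centre 111.48958333333333
165.0 ((369.16046142578125, 246.7333984375), (66.48988342285156, 64.841796875), 55.491477966308594) [ 334  212   75   66 2967]
i1 gray pcts [ 82. 125. 162. 214. 217. 218.] centre 130.77083333333334
171.0 ((283.5, 244.5), (65.0, 51.0), 90.0) [ 258  212   52   66 2176]
n0 -29 139.0 41 212
n0 33 128.0 2 201
n1 -29 138.0 38 212
n1 33 77.0 34 140
rod l (array([0.53814168, 0.3130297 , 0.06328717]), np.float64(0.0007557623533446157))
rod r (array([0.44213473, 0.17334134, 0.04397456]), np.float64(0.00041537940007898547))
(array([ 0.47516027,  0.48490901, -0.03519202]), np.float64(0.002947519506761397))
```

View pics/t1.png

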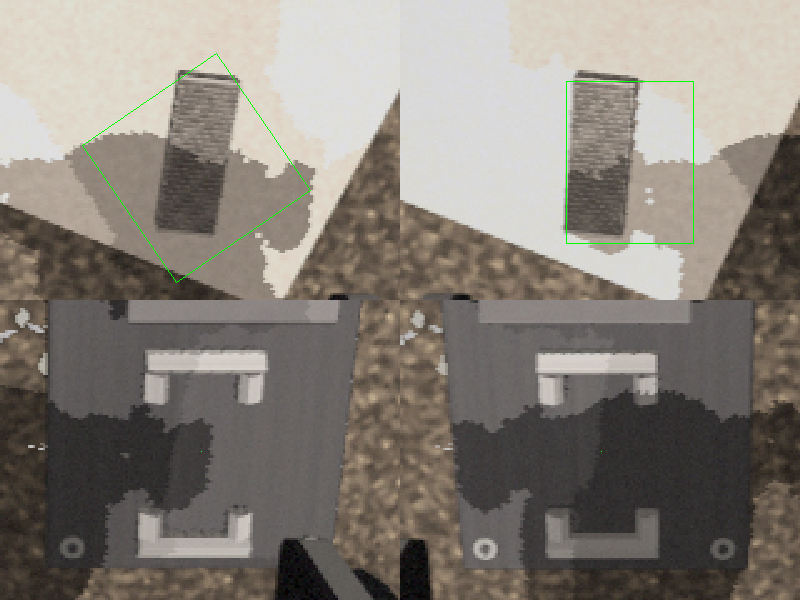

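The crop shows the corners clearly. In tile pixels, the insert's top face in i0 is (178,76), (239,82), (215,234), (157,230), with a thin dark rear face above it. The C walls and plate edges are also clear. Next I'll cast these corners, triangulate for heights, and fit the block rigidly.

Run:
```python
from h import *
import pickle
from scipy.optimize import least_squares
V=pickle.load(open('V.pkl','rb'))
t=lambda a,o:np.array(a,float)/2.5-.0+np.array(o)
A=t([(178,76),(239,82),(215,234),(157,230)],(291,180));B=t([(174,77),(238,83),(224,235),(166,232)],(192,180))
T=np.array([tri(V['i0'],a,V['i1'],b)[0] for a,b in zip(A,B)]);print('ins tri',T.round(4),T.mean(0).round(4))
for k,a in(('i0',A),('i1',B)):
    P=onz(V[k],a,.0105);d=P[0]+P[1]-P[2]-P[3];print(k,P.mean(0).round(4),'yaw',np.arctan2(d[1],d[0]).round(4),[np.linalg.norm(P[i]-P[(i+1)%4]).round(4) for i in range(4)])
n0=[(330,55,110,55,.012),(470,55,110,-55,.012),(330,310,-110,55,.012),(368.8,222.8,-22.5,20.5,.021),(416.8,222.8,-22.5,-20.5,.021),(365.2,304.4,-101.5,20.5,.021),(410.8,304.4,-101.5,-20.5,.021),(290,191,8,85,.042),(514,192,8,-85,.042)]
n1=[(217,56,110,55,.012),(355,56,110,-55,.012),(237.2,309.2,-110,55,.012),(350,309.2,-110,-55,.012),(264.4,222.8,-22.5,20.5,.021),(312.8,222.8,-22.5,-20.5,.021),(268.8,304.8,-101.5,20.5,.021),(313.6,304.8,-101.5,-20.5,.021),(163,193,8,85,.042),(397,193,8,-85,.042)]
W=[];M=[]
for s,n in((V['n0'],n0),(V['n1'],n1)):
    for u,v,x,y,z in n: W.append(onz(s,[(u,v)],z)[0][:2]);M.append((x/1e3,y/1e3))
W=np.array(W);M=np.array(M)
f=lambda p:((M@np.array([[np.cos(p[2]),np.sin(p[2])],[-np.sin(p[2]),np.cos(p[2])]])+p[:2])-W)
r=least_squares(lambda p:f(p).ravel(),[.48,.25,-.58],loss='soft_l1',f_scale=.002)
print('block',r.x);Rb=np.array([[np.cos(r.x[2]),-np.sin(r.x[2])],[np.sin(r.x[2]),np.cos(r.x[2])]])
print('res mm in block axes',(f(r.x)@Rb*1e3).round(1).tolist())
print('nest',r.x[:2]+Rb@[-.062,0],'rodL',r.x[:2]+Rb@[.008,.062])
for a,b in((0,0),(1,1),(2,2),(3,4),(4,5),(5,6),(6,7),(7,8),(8,9)):print(n0[a][2:],'tri',tri(V['n0'],n0[a][:2],V['n1'],n1[b][:2])[0].round(4))
```

```text
ins tri [[0.506  0.4479 0.0054]
 [0.4843 0.4415 0.003 ]
 [0.4675 0.4969 0.007 ]
 [0.488  0.5046 0.0061]] [0.4865 0.4727 0.0054]
i0 [0.4878 0.4717 0.0105] yaw -1.2606 [np.float64(0.0217), np.float64(0.0582), np.float64(0.0218), np.float64(0.0588)]
i1 [0.4864 0.471  0.0105] yaw -1.2731 [np.float64(0.0224), np.float64(0.0579), np.float64(0.0215), np.float64(0.0588)]
block [ 0.48303053  0.24890862 -0.57911852]
res mm in block axes [[1.9, 0.2], [1.8, -2.0], [0.5, 1.3], [0.1, -0.8], [0.2, -0.8], [-1.6, -1.1], [-1.4, -0.1], [-0.1, -0.8], [1.0, 1.7], [1.9, 3.0], [2.4, -0.9], [-0.9, 2.5], [-0.6, 0.1], [-0.5, -0.1], [-0.4, 0.2], [-1.8, -0.1], [-1.7, 0.1], [0.8, -8.9], [1.4, 1.1]]
nest [0.43113992 0.28284037] rodL [0.52365785 0.29642094]
(110, 55, 0.012) tri [0.605  0.2344 0.0025]
(110, -55, 0.012) tri [0.5442 0.1438 0.0082]
(-110, 55, 0.012) tri [0.4188 0.3549 0.0085]
(-22.5, 20.5, 0.021) tri [0.4754 0.279  0.0187]
(-22.5, -20.5, 0.021) tri [0.4523 0.2444 0.0179]
(-101.5, 20.5, 0.021) tri [0.4096 0.3222 0.0178]
(-101.5, -20.5, 0.021) tri [0.3878 0.2866 0.0203]
(8, 85, 0.042) tri [0.5381 0.313  0.0633]
(8, -85, 0.042) tri [0.4421 0.1733 0.044 ]
```

The heights agree: the insert top reads about 5–7 mm (10 given), the walls about 19 mm, and the rod's right end 44 mm. The remaining bias is a few mm and within capture, except the rod's left end, where the n1 pixel was mistaken for swarf. I'll grasp now and look again over the nest.

Run:
```python
from h import *
import pickle
ob=robot.observe
r=down(3.445);p=np.array([.4871,.4713,0])
robot.gripper_to(.55,40)
robot.move_ptp(p+[0,0,.09],r);robot.servo_line(p+[0,0,.004],velocity=.08);robot.wait(.2)
o=ob();print('down',o['position'],o['ft_force'])
robot.gripper_to(0,40);robot.wait(.2);o=ob();print('grip',o['gripper_width'],o['gripper_force'],o['ft_force'])
robot.servo_line(p+[0,0,.10],velocity=.1);robot.wait(.2);o=ob();print('lift',o['gripper_width'],o['gripper_force'],o['ft_force'])
yaw=-.579+np.pi/2+np.pi
n=np.array([.4315,.2823,.10])
robot.move_ptp(n,down(yaw));robot.wait(.4);s=snap('wrist','w2.png');pickle.dump((s,ob()),open('w2.pkl','wb'));print(ob()['position'],ob()['time'],ob()['joint_positions'])
```

```text
down [0.48727579 0.4715637  0.00458931] [-0.13045539 -0.2769306  -0.71642263]
grip 0.0034672167206683652 0.0 [-0.32087353  1.20155292 -0.51280625]
lift -0.0032609622480130676 0.0 [0.05652183 0.80655603 0.11502287]
[0.43154968 0.2826361  0.09978252] 11.85 [ 8.94798809e-01  3.06574595e-01 -4.02604702e-01  2.47703836e-05
 -8.61922358e-01  9.71980662e-02]
```

View pics/w2.png

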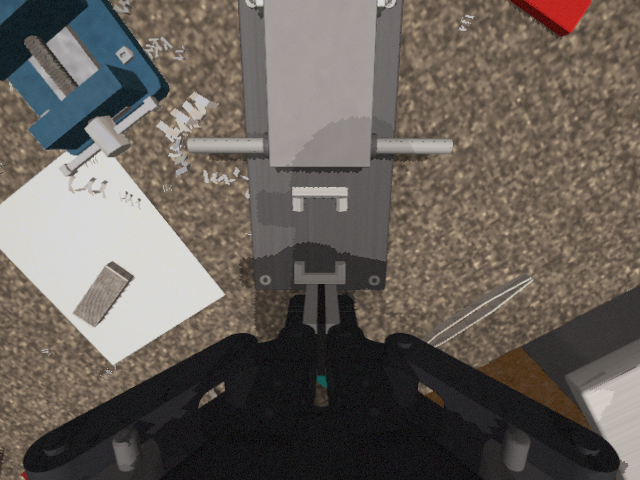

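The gripper shut to zero. The insert is still on the paper at about (103,295), so the grasp missed. I'll measure where it lies now and how it moved. The nest is clear in this view: rear C (320,197), front C (320,273).

Run:
```python
from h import *
import pickle
s,o=pickle.load(open('w2.pkl','rb'))
im=s['image'];c=im[250:340,55:155]
V=pickle.load(open('V.pkl','rb'));d=V['n1']['image'][270:360,55:155]
t=[cv2.resize(a,(400,360),interpolation=cv2.INTER_NEAREST) for a in(c,d)]
cv2.imwrite('pics/t2.png',np.hstack(t))
print(proj(s,[o['position'],o['position']+[0,0,.019]]), proj(s,[[.4871,.4713,.01]]), proj(V['n1'],[[.4871,.4713,.01]]))
```

```text
[[320.40046684 279.41584798]
 [320.38468656 295.21520635]] [[ 99.27184674 297.64851939]] [[ 99.14979589 316.68781822]]
```

View pics/t2.png

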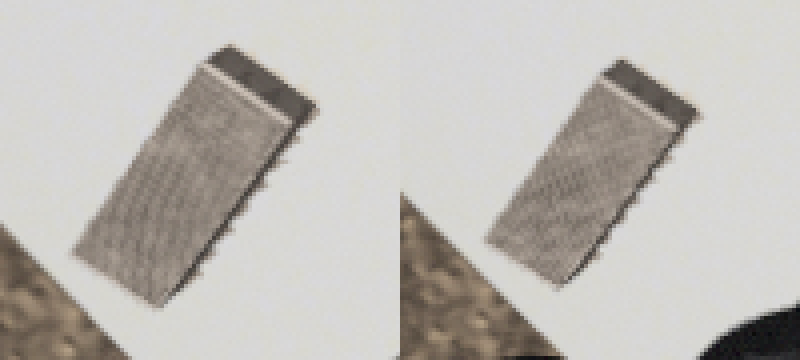

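The insert hasn't moved: its centre is at (100,297), predicted (99,298). So the fingers closed over its top, because the tips stand back while partly open. I'll redo it, opened just enough, stepping down until light contact is felt.

Run:
```python
from h import *
ob=robot.observe
r=down(3.445);p=np.array([.4871,.4713,0])
robot.move_ptp(p+[0,0,.09],r);robot.gripper_to(.42,40)
robot.servo_line(p+[0,0,.006],velocity=.08);robot.wait(.3)
f0=ob()['ft_force'][2];z=.006
while z>-.008:
    z-=.001;robot.servo_line(p+[0,0,z],velocity=.02);robot.wait(.05);f=ob()['ft_force'][2]-f0
    if f>2.5:break
print('contact z',z,f,ob()['position'])
z+=.002;robot.servo_line(p+[0,0,z],velocity=.02)
robot.gripper_to(0,40);robot.wait(.2);o=ob();print('grip',z,o['gripper_width'],o['gripper_force'],o['ft_force'],o['time'])
if o['gripper_width']>.1:
    robot.servo_line(p+[0,0,.10],velocity=.1);robot.wait(.3);o=ob();print('lift',o['gripper_width'],o['gripper_force'],o['ft_force'])
```

```text
contact z -0.008 0.1244413573474536 [ 0.48710103  0.4712838  -0.00801103]
grip -0.006 0.0008122700209658568 0.0 [ 0.39506205 -0.27721669  0.68343169] 19.675
```

No contact even at TCP z = -8 mm, so the fingertips really stand higher than the nominal TCP. I'll measure this by probing clear paper with shut fingers, using force as the signal.

Run:
```python
from h import *
import pickle
ob=robot.observe
s,_=pickle.load(open('w2.pkl','rb'));q=onz(s,[[165,285]],0)[0];print(q)
print(ob()['position'],ob()['ft_force'],ob()['gripper_width'])
p=np.array([.4871,.4713,.06]);robot.servo_line(p,velocity=.1)
for op,dx in((0,0),(.3,0)):
    robot.servo_line([q[0],q[1],.04]);robot.gripper_to(op)
    robot.servo_line([q[0],q[1],.006],velocity=.1);robot.wait(.3);f0=ob()['ft_force'][2];z=.006
    while z>-.03:
        z-=.001;robot.servo_line([q[0],q[1],z],velocity=.03);robot.wait(.03);f=ob()['ft_force'][2]-f0
        if abs(f)>2:break
    print('open',op,'contact',z,f,ob()['position'],ob()['time'])
robot.servo_line([q[0],q[1],.06],velocity=.1)
```

```text
[0.46422381 0.42304364 0.        ]
[ 0.48710182  0.47129485 -0.00599825] [ 0.39506205 -0.27721669  0.68343169] 0.0008122700209658568
open 0 contact -0.028000000000000018 5.48782237323752 [ 0.46441041  0.42324163 -0.02686455] 31.6583
open 0.3 contact -0.001 -2.1359548703571636 [ 0.46420188  0.42301544 -0.00105038] 35.4
```

Shut fingers touch at TCP z = -0.027. The tips' row in the w2 picture agrees, so the real tips are about 26 mm behind the nominal TCP. I'll correct for that, grasp again, and refine the nest from the w2 corners.

Run:
```python
from h import *
import pickle
ob=robot.observe
s,_=pickle.load(open('w2.pkl','rb'))
P=onz(s,[[292.5,187.5],[348,187.5],[294,283],[347,283]],.021);print('nest w2',P.mean(0),[np.linalg.norm(P[a]-P[b]).round(4) for a,b in((0,1),(2,3),(0,2),(1,3))])
d=P[0]+P[1]-P[2]-P[3];print('yaw',np.arctan2(d[1],d[0]))
P=onz(s,[[105.0,266.3],[128.3,280.5],[95,326.5],[73,313]],.0105);print('ins w2',P.mean(0)); d=P[0]+P[1]-P[2]-P[3];print('yaw',np.arctan2(d[1],d[0]))
c=P.mean(0)
r=down(3.445);p=np.array([.4871,.4713,0])
if np.linalg.norm(c[:2]-p[:2])<.006: p[:2]=(p[:2]+c[:2])/2
robot.move_ptp(p+[0,0,.03],r);robot.gripper_to(.42,40)
robot.servo_line(p+[0,0,-.018],velocity=.08);robot.wait(.2)
f0=ob()['ft_force'][2];z=-.018
while z>-.033:
    z-=.002;robot.servo_line(p+[0,0,z],velocity=.03);f=ob()['ft_force'][2]-f0
    if f>3:break
print('contact z',z,f,ob()['position'])
z+=.002;robot.servo_line(p+[0,0,z],velocity=.03)
robot.gripper_to(0,40);o=ob();print('grip',z,o['gripper_width'],o['gripper_force'],o['ft_force'],o['time'])
if o['gripper_width']>.1:
    robot.servo_line(p+[0,0,.04],velocity=.12);robot.wait(.1);o=ob();print('lift',p,o['gripper_width'],o['gripper_force'],o['ft_force'],o['time'])
```

```text
nest w2 [0.43175151 0.2825591  0.021     ] [np.float64(0.0407), np.float64(0.0424), np.float64(0.0763), np.float64(0.0763)]
yaw -0.5766441007799642
ins w2 [0.48710965 0.47002084 0.0105    ]
yaw -1.2762634329733307
contact z -0.030000000000000006 9.8266804180657 [ 0.48732759  0.47092685 -0.02789895]
grip -0.028000000000000004 0.2429074319773338 42.314537395504885 [-1.21565901 -1.37948231  7.55062697] 39.7417
lift [0.48710482 0.47066042 0.        ] 0.24975565562308913 40.08160650730133 [ 0.52886084  0.06764763 -1.46614198] 40.5583
```

Gripped at width 0.25 (about 21 mm), force 40 N, and the lift held. The w2 view puts the nest at (0.4317, 0.2825), yaw -0.578. Placing now.

Run:
```python
from h import *
ob=robot.observe
n=np.array([.4317,.2825,0]);r=down(-.578+1.5*np.pi)
robot.move_ptp(n+[0,0,.04],r)
robot.servo_line(n+[0,0,-.003],velocity=.12);robot.wait(.2);f0=ob()['ft_force'];z=-.003
while z>-.0155:
    z-=.0025;robot.servo_line(n+[0,0,z],velocity=.03);f=ob()['ft_force']-f0;print(round(z,4),f.round(1))
    if f[2]>12:break
print(ob()['position'],ob()['gripper_width'],ob()['time'])
robot.gripper_to(.42);print(ob()['gripper_width'],ob()['ft_force']-f0)
robot.servo_line(n+[0,0,.05],velocity=.15);robot.wait(.1)
cv2.imwrite('pics/t3.png',cv2.resize(snap('wrist')['image'][100:340,180:460],None,fx=2.5,fy=2.5,interpolation=cv2.INTER_CUBIC));print(ob()['time'])
```

```text
-0.0055 [-0.5 -0.9 -0.3]
-0.008 [ 0.8 -0.1  0.9]
-0.0105 [0.4 0.2 0.2]
-0.013 [ 0.  -1.3 -0. ]
-0.0155 [-0.8 -0.8  5.1]
[ 0.43207334  0.28289361 -0.01464802] 0.2424120674244233 43.3167
0.41830055294222873 [-0.1191515  -0.64298986  0.86960761]
44.35
```

View pics/t3.png

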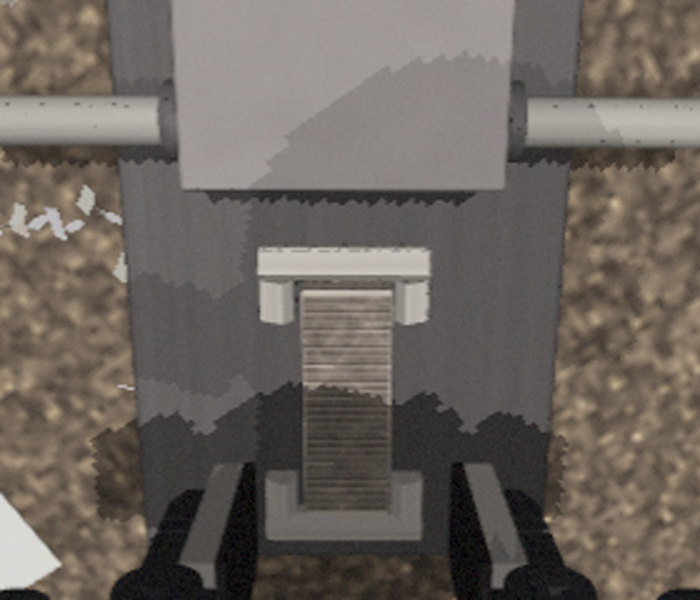

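The insert sits flat and square between the two Cs, at crop (346,400). Contact force appeared only at floor height. The rod lies at crop row 120, i.e. full-image row 148. Next I'll check the rod line against the block pose from two wrist views, then grip its left end and lift along the arc.

```bash
cat > rod.py <<'E'
from h import *
import pickle
ob=robot.observe
yaw=-.578;ex=np.array([np.cos(yaw),np.sin(yaw),0]);ey=np.array([-ex[1],ex[0],0])
org=np.array([.4317,.2825,0])+.062*ex
def rp(th): a=np.arctan2(23,90)+th;return org+.098*ex+.062*ey-.0929*np.cos(a)*ex+np.array([0,0,.019+.0929*np.sin(a)])
E
python3 - <<'E'
from rod import *
s2,_=pickle.load(open('w2.pkl','rb'));V=pickle.load(open('V.pkl','rb'));s3=snap('wrist')
def rodrow(s,u,v0):
    g=cv2.cvtColor(s['image'],cv2.COLOR_BGR2HSV);c=g[v0-25:v0+25,u];m=(c[:,1]<30)&(c[:,2]>90);i=np.where(m)[0]
    return v0-25+np.median(i) if len(i) else None,len(i)
L=[]
for nm,s in(('w2',s2),('n0',V['n0']),('n1',V['n1']),('s3',s3)):
    u,v=proj(s,[rp(0)])[0];v1,k=rodrow(s,int(round(u)),int(round(v)));P=onz(s,[[u,v1]],.042)[0]
    L.append((s,(u,v1)));print(nm,u.round(1),v.round(1),v1,k,'rod block x mm',((P-org)@ex*1e3).round(1))
# height: the rod line in two views at different distance along x
c=[ray(s,[uv]) for s,uv in(L[1],L[3])]
A=np.array([[d[0]@ex/-d[0][2],1] for _,d in c]);b=np.array([(C+d[0]*C[2]/-d[0][2]-org)@ex for C,d in c])
print('z,x of rod (2 views)',np.linalg.solve(A,b))
for y in(yaw,yaw+np.pi):print(robot.solve_ik(rp(0)+[0,0,.03],down(y)),robot.solve_ik(rp(1.05)-[0,0,.045],down(y)))
E
```

```text
w2 224.6 143.2 145.0 15 rod block x mm 6.9
n0 320.9 190.3 194.0 17 rod block x mm 5.1
n1 203.9 191.1 194.0 15 rod block x mm 5.7
s3 194.7 145.5 147.5 20 rod block x mm 7.0
z,x of rod (2 views) [0.05627482 0.00748467]
[ 7.82940224e-01  4.67994008e-01 -2.20672170e-01  4.44089210e-16
 -8.82130149e-01  1.78065243e+00] [ 6.77532068e-01  5.24951612e-01 -1.42883885e-01  4.44089210e-16
 -9.02960830e-01  1.88606059e+00]
[ 0.78294022  0.46799401 -0.22067217  0.         -0.88213015 -1.36094022] [ 0.67753207  0.52495161 -0.14288388  0.         -0.90296083 -1.25553207]
```

Run:
```python
from rod import *
r=down(yaw);off=np.array([0,0,-.045])-.001*ex
robot.move_ptp(rp(0)+off+[0,0,.055],r)
robot.servo_line(rp(0)+off,velocity=.1);robot.wait(.15);f0=ob()['ft_force'];print('at rod',ob()['position'])
robot.gripper_to(0,60);robot.wait(.1);o=ob();print('grip',o['gripper_width'],o['gripper_force'],(o['ft_force']-f0).round(1),o['time'])
if o['gripper_width']>.06:
    for th in np.linspace(.15,1.05,7):
        robot.servo_line(rp(th)+off,velocity=.07);o=ob();print(th.round(2),(o['ft_force']-f0).round(1),o['gripper_width'].round(3))
    robot.wait(.3);o=ob();print(o['position'],rp(1.05)+off,(o['ft_force']-f0).round(1),o['gripper_force'],o['time'])
    for n in('scene','top'):
        s=snap(n,n+'9.png');pickle.dump(s,open(n+'9.pkl','wb'))
```

```text
at rod [ 0.52388914  0.29719678 -0.00207909]
grip 0.09286981466829988 58.69404494762421 [-3.6  3.   3.3] 47.2Traceback (most recent call last):
  File "<stdin>", line 8, in <module>
AttributeError: 'float' object has no attribute 'round'
```

Run:
```python
from rod import *
off=np.array([0,0,-.045])-.001*ex
for th in np.linspace(.3,1.05,6):
    robot.servo_line(rp(th)+off,velocity=.07);o=ob();print(round(th,2),np.round(o['ft_force'],1),round(float(o['gripper_width']),3))
robot.wait(.3);o=ob();print(o['position'],rp(1.05)+off,np.round(o['ft_force'],1),o['gripper_force'],o['time'])
# check from the top camera: far (right) rod end and hood sheet, where expected for 60 deg
s=snap('top','top9.png');g=s['image']
for th in(0,.9,1.05,1.2):
    q=rp(th)-.062*ey; print(th,'rod right',[proj(s,[q-y*ey])[0].round(0).tolist() for y in(.045,.083)])
a=proj(s,[rp(.5)-.062*ey-.065*ey])[0].astype(int)
w=cv2.cvtColor(g[a[1]-35:a[1]+35,a[0]-35:a[0]+35],cv2.COLOR_BGR2HSV)
m=((w[...,1]<30)&(w[...,2]>100)).astype(np.uint8);n,l,st,ce=cv2.connectedComponentsWithStats(m)
for i in range(1,n):
    if st[i,4]>25:print(st[i,:2]+a-35,st[i,2:],ce[i]+a-35)
```

```text
0.3 [-7.2  5.7  2.7] 0.092
0.45 [-9.2  7.5  4.6] 0.091
0.6 [-12.5   8.4   8.1] 0.095
0.75 [-14.3   5.7  15.6] 0.091
0.9 [-15.5   4.7  19.1] 0.094
1.05 [-10.1   2.7  17.1] 0.089
[0.57749439 0.26165686 0.06690265] [0.57794647 0.26112624 0.06351954] [-9.1  3.  16.5] 61.42366290092468 49.95
0 rod right [[359.0, 248.0], [375.0, 258.0]]
0.9 rod right [[375.0, 221.0], [392.0, 231.0]]
1.05 rod right [[379.0, 215.0], [396.0, 225.0]]
1.2 rod right [[383.0, 209.0], [400.0, 219.0]]
[340 205] [ 57  28 852] [366.19248826 215.57629108]
[340 224] [ 31  40 663] [352.79939668 244.66666667]
```

The TCP moved 64 mm along the block's axis, which is about 1.04 rad. A numeric check of the rod's far end in the top view comes before I hand in.

Run:
```python
from rod import *
a=ob();s=snap('top');w=cv2.cvtColor(s['image'],cv2.COLOR_BGR2HSV)
m=((w[...,1]<30)&(w[...,2]>100)).astype(np.uint8)
for u in(386,390,393,396,399):
    r=np.where(m[200:245,u])[0]+200;print(u,r.tolist())
for th in(.92,1.05,1.18):
    q=rp(th)-.062*ey;P=proj(s,[q-y*ey for y in np.linspace(.05,.085,8)]);print(th,[np.interp(u,P[:,0],P[:,1]).round(1) for u in(386,390,393)],P[-1].round(1))
print(np.abs(a['dq']).max(),a['time'],a['ft_force'])
```

```text
386 [218, 219, 220, 221, 222, 223]
390 [221, 222, 223, 224, 225, 226]
393 [223, 224, 225, 226, 227, 228]
396 [225, 226]
399 [233, 234, 235]
0.92 [np.float64(226.2), np.float64(228.7), np.float64(230.5)] [393.5 230.8]
1.05 [np.float64(218.9), np.float64(221.4), np.float64(223.2)] [396.8 225.5]
1.18 [np.float64(211.6), np.float64(214.0), np.float64(215.8)] [400.1 220.2]
0.0015610556013040114 50.0 [-10.00572949   1.55738892  16.14317929]
```

The far rod end lies at rows 220–226, which corresponds to about 1.01–1.05 rad. The hold is steady, so I'm handing in.

```bash
python3 -c "
from h import *
print(robot.close_job())"
```

```text
the job is handed in; nothing more can be done
None
```

The job is handed in with the insert seated flat in the nest and let go, and the robot holding the hood steady at about 1.01–1.05 rad (58–60°) by the rod's left end; the judge's result was not shown.

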